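# Fit the small pulley on the flat of the flywheel shaft and hold it level for tightening

### The job

Get the classroom's belt-drive stand ready for its belt: draw the lock pin up out of the flywheel and park it, hanging by its flange, in the notch of the steel bracket at the end of the board; then turn the freed shaft until the flat on it faces straight away from the big drive wheel, where there is room to reach a screw. Then slip the small pulley from the tray over the shaft, hub up and thumbscrew square over the flat, down until its groove is level with the drive wheel's groove, and finish still holding it there in the gripper, since only your grip keeps it up until somebody tightens the screw. Leave the tub and the two bottles alone.

Things in the scene. Friction and masses are not known exactly. Their poses are not given: they have to be found in the camera images.
- stand: Belt-drive stand: plywood board 425 x 180 x 18 mm, fixed. Origin on the table right below the axis of the upright shaft; x runs along the board from the drive wheel (at -190 mm) past the shaft to the pin bracket (at +118 mm), so +x is straight away from the drive wheel; z up.
- flywheel (a joint): Turn of the flywheel and its shaft (one part), rad, counter-clockwise from above, 0 at the start. Steel disc 160 mm across, top 48 mm above the table, carrying a hub 40 mm across, 8 mm high. Turns endlessly with a light drag (0.05 N m) that keeps it where it is left; the lock pin blocks it.
- shaft_end (a point): Centre of the top end of the upright shaft, 136 mm above the table; 16 mm across, top edge chamfered; one bright milled flat along its top 60 mm (13 mm across the flat). Turns with the shaft: x out through the flat, z up. The lock pin's hole in the flywheel lies 2.5 rad clockwise (from above) of the flat; at the start the flat looks 0.5 to 1.45 rad counter-clockwise of the stand's x.
- shaft_flat (a point): On the face of the shaft's flat, mid-width, 5 mm from the shaft axis and 20 mm below the shaft's top end; axes as shaft_end.
- pin_grip (a point): Loose lock pin (70 g): centre of its black knob, 18 mm across, 34 mm high; z up along the pin. 24 mm lower is the underside of its flange (24 mm across, 4 mm thick), then the shank, 10 mm across, 26 mm long. At the start the flange rests on the flywheel, 66 mm from the shaft axis, shank in 12 mm holes. The shaft stands taller: pinch along the flywheel's circumference to clear it.
- lock_notch (a point): Parking notch: slot 14 mm wide in the flat top (6 mm thick, 50 mm above the table) of a steel bracket. The point is the seat's centre on the top face; axes as the stand: slot along x, open at +x, reaching 7 mm behind and 24 mm ahead of the point. A parked pin hangs with its flange on the bracket (pin_grip 24 mm above this point); lower it in from above or slide it in. 26 mm free below.
- drive_groove (a point): Centre of the big drive wheel (130 mm across, 14 mm thick, crank knob on top up to 145 mm above the table) at mid-height of its belt groove, 92 mm above the table.
- hub_grip (a point): Loose small pulley (110 to 230 g), standing hub up in the tray: on its axis, 34 mm above its underside, in the hub (32 mm across, from 12 to 46 mm up). Below it the grooved wheel, 60 mm across, 12 mm thick. Bore 18 mm, right through. x points to the thumbscrew, z up. Pinch the hub across y, clear of the screw. Let go on the shaft, it slides 30 mm below level.
- pulley_groove (a point): Centre of the small pulley's wheel at mid-height of its belt groove: on its axis, 6 mm above its underside, 28 mm below hub_grip.
- thumbscrew (a point): Head of the pulley's thumbscrew (14 mm across, 10 mm long), 26 mm from the pulley's axis, 27 mm above its underside. The screw's 4 mm tip stands nearly 3 mm into the bore, so the pulley passes down the shaft only with the screw over the flat, within about 0.6 rad.
- lock_pin: The lock pin; origin at the centre of its flange's underside, 24 mm below pin_grip.
- pulley: The small pulley; origin on its axis at its underside; axes as hub_grip.
- tub: Brown paper tub, 68 mm across, 95 mm high, a bystander; origin under its centre.
- dropper: Small amber dropper bottle, 32 mm across, 75 mm high, a bystander; origin under its centre.
- soap: Green washing-up bottle, 60 mm across, 170 mm high, a bystander; origin under its centre.
Not all that is in view belongs to the job. What is meant by the pulley is not purple or red, and is the smaller of those in its own colour.

How it is judged (in metres and radians):
On the way, in this order (a step that is already met when the one before it is completed fails the run):
1. the lock pin hangs in the bracket's notch, upright, flange on the bracket, let go (horizontal distance between pin_grip and lock_notch below 0.011 m and z of pin_grip in the frame of lock_notch between 0.021 and 0.027 m and angle between pin_grip's own z axis and vertical below 0.12 rad and contact force between the fingers and lock_pin below 0.1 N), for 0.2 s.
2. the shaft's flat faces straight away from the drive wheel (within 0.25 rad), the pulley not yet on the shaft (x of shaft_flat in the frame of stand above 0.003 m and angle between the x axis of shaft_end and the x axis of stand, either way round below 0.25 rad and horizontal distance between hub_grip and shaft_end above 0.05 m), for 0.2 s.
At the end, for the whole second after the job is handed in: Pin let go, upright in the notch (within 11 mm of seat, flange on bracket). Flat faces away from the drive wheel within 0.25 rad. Pulley on the shaft, upright, at rest, gripped with over 3 N, groove level with the drive wheel's within 4 mm, screw head over the flat within 6 mm sideways (all of step 1 and x of shaft_flat in the frame of stand above 0.003 m and angle between the x axis of shaft_end and the x axis of stand, either way round below 0.25 rad and horizontal distance between pulley_groove and shaft_end below 0.003 m and z of pulley_groove in the frame of drive_groove between -0.004 and 0.004 m and angle between hub_grip's own z axis and vertical below 0.08 rad and x of thumbscrew in the frame of shaft_end above 0.02 m and y of thumbscrew in the frame of shaft_end between -0.006 and 0.006 m and contact force between the fingers and pulley above 3 N and linear speed of pulley below 0.01 m/s); the arm keeps its last pose, push and grip.
It fails at once if the tub or a bottle is pushed more than 15 mm or tipped (distance of any of tub, dropper, soap from where it was at the start of the episode above 0.015 m or angle between any of tub, dropper, soap's own z axis and vertical above 0.3 rad).
It also fails if it takes over 64 s, if anything falls off the work surface, if the arm or the gripper's body presses on something with over 40 N, if the wrist force passes 120 N, or if a joint passes its speed limit or range.

### The arm

A 6-joint arm with a two-finger parallel gripper is mounted at the origin on the work surface. World frame = base frame: x ahead of the robot, y to its left, z up, the work surface at z = 0. Lengths are in m, angles in degrees, forces in N, time in s.
With the tool pointing down it reaches from about 0.35 to 0.875 m from the base axis. Payload 4.2 kg.
Tool frame: the origin (TCP) lies on the centre line of the jaws, within the pads' length; the fingertips stand tip_reach ahead of it and the grasp point (between the pads) is the TCP (tip_reach is the distance from the TCP to the fingertips, in m); z points along the fingers, y is the line along which they close (so a half turn about z gives the same grasp; the last joint's range is limited). The gripper opens to 87 mm and grips with 3 to 60 N. Pads are 19 mm wide; open, the fingers measure 117 mm over their backs; the gripper's body (75 mm by 190 mm) begins 51 mm behind the grasp point.
Start: joints at [85.29, 22.042, 0.453, 0, -68.411, -14.817], TCP at [0.209, 0.589, 0.242] pointing down, gripper open.
Joint ranges: [-179.83, 179.83], [-69.29, 118.12], [-61.27, 80.66], [-181.25, 117.63], [-171.15, -9.14], [-177.46, 177.46]. Speed limits (degrees/s): [159.86, 159.86, 180, 180, 180, 180].

### API

Orientations are given as a 3x3 rotation matrix whose columns are the frame's x, y, z axes.
In Python, from station import sense, capture, finish_job, tip_reach gives the robot as it stands.
- The arm moves only by the tool arm_command, never from a script. Its argument "deltas" is a list of rows, each a list of 7 numbers: the turn, a rotation vector about the tool's x, y, z in rad, then the shift along the tool's x, y, z in cm, then the closure, from -1 (fully open) to 1 (shut), so that 0 is half open. In form: [[rx, ry, rz, dx, dy, dz, hand], ...]. A call has 1 to 8 rows; each row is the pose to reach, as a shift and turn from the pose commanded when the call began, along the tool's axes at that moment; what a row does not reach only later rows make up. A row lasts 1/12 s, in which the tool goes at most 41.7 mm and 7.16 degrees, less where a joint would pass 70% of its speed; a pose out of reach is approached as far as the arm can. A call with a gripper value outside its range is refused whole. The fingers move at their own pace and stop on an object; the grip force is fixed at half the most. Time passes only in rows, so rows that repeat a pose let the fingers close. It gives the time, the measured TCP pose, the force, the opening and the grip force at its end, in the units of the state.
- sense(): the state, without advancing time (a new reading comes with each control period).
- capture(name): name is "scene" or "top" or "wrist"; returns a dict with "pixels" (480x640x3 uint8, blue, green, red), "fovy" (degrees; the focal length in pixels is half the picture's height over the tangent of half this angle, whatever the lens; pixels are square), "cx", "cy" (the principal point, pixels), "rvec" (rotation vector, rad) and "tvec" (3), from world to camera coordinates, as OpenCV has them. Camera axes: x right, y down, z forward; pixel columns grow to the right and rows downward; lengths in m; the calibration is good to about 2 mm. A picture is of the moment at which its call begins. There is no depth.
- finish_job(): hands the job in; it is judged then, once.
The state is a dict: "time_s": time; "joints": joint angles; "joint_velocities": joint speeds; "effort": joint torques, N m; "tcp_pos": TCP position; "ee_rot": TCP orientation; "wrist_force": force on the tool from outside, world axes, zero at the start; "moment": the same for the moment, N m; "gripper_width": opening from 0.0 (shut) to 1.0 (fully open); "gripper_force": force on a finger pad.
Only numpy, scipy, OpenCV 4.12 (cv2) and the standard library are available. Lean on these libraries where they do the work, as an engineer would, in place of code of your own. Each camera call takes 0.05 s, during which the arm holds its last target. There are 200 camera calls.

## Working session

There is one attempt and no reset: what is moved stays moved. The work goes in short steps, Python scripts to look and compute and a tool call to move; the robot and the scene stay as the last step left them, time stands still between calls to the robot, and variables do not carry over. Pictures are saved under pics/ and viewed, at most 10 in all, crops included, and the job is handed in when it is done.

Besides the shell and the picture viewer there is one more tool, called after "Call:" in YAML: its name, and indented under it one key for each argument. arm_command: Moves the arm, as the interface text tells. Its arguments: {"type":"object","properties":{"deltas":{"type":"array"}},"required":["deltas"]}

```bash
mkdir -p pics; cat > h.py <<'E'
import numpy as np, cv2
from station import sense, capture, finish_job, tip_reach
def cam(c):
    R,_=cv2.Rodrigues(np.array(c["rvec"],float)); t=np.array(c["tvec"],float).ravel()
    f=240/np.tan(np.radians(c["fovy"])/2); return R,t,f
def ray(c,u,v,z):
    R,t,f=cam(c); d=R.T@np.array([(u-c["cx"])/f,(v-c["cy"])/f,1]); o=-R.T@t
    return o+d*(z-o[2])/d[2]
def proj(c,p):
    R,t,f=cam(c); q=R@np.array(p,float)+t; return f*q[0]/q[2]+c["cx"],f*q[1]/q[2]+c["cy"]
E
python3 - <<'E'
from h import *
import pickle
d={}
for n in("scene","top"):
    c=capture(n); d[n]=c; cv2.imwrite(f"pics/{n}0.png",c["pixels"]); R,t,f=cam(c); print(n,-R.T@t,f,R[2])
pickle.dump(d,open("c0.pkl","wb")); s=sense(); print(s["time_s"],s["tcp_pos"],s["ee_rot"],tip_reach,s["gripper_width"])
E
```

```text
scene [1.23477785 0.40026342 0.90288917] 463.683739653834 [-0.62067453 -0.33854458 -0.70721333]
top [0.30566823 0.03664412 1.64533684] 568.0563252931299 [ 0.15189565  0.00577413 -0.98837967]
0.1 [0.20873648 0.58859352 0.24058379] [[ 9.42447455e-01 -3.34353921e-01 -5.00146033e-04]
 [-3.34354257e-01 -9.42445578e-01 -1.88758498e-03]
 [ 1.59761023e-04  1.94617562e-03 -9.99998093e-01]] 0.019 0.9999993320768304
```

View pics/scene0.png

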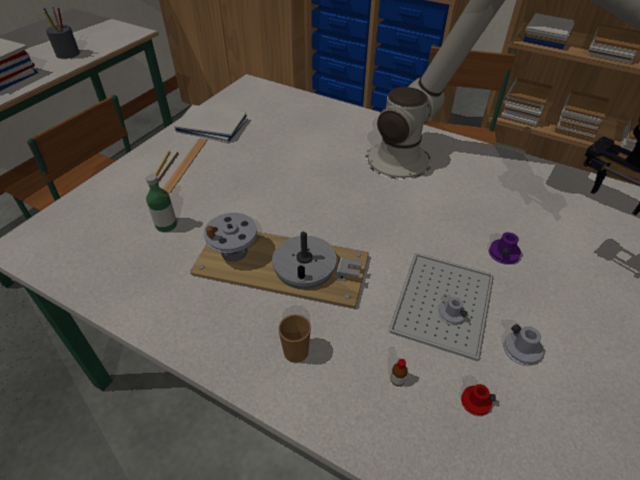

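View pics/top0.png

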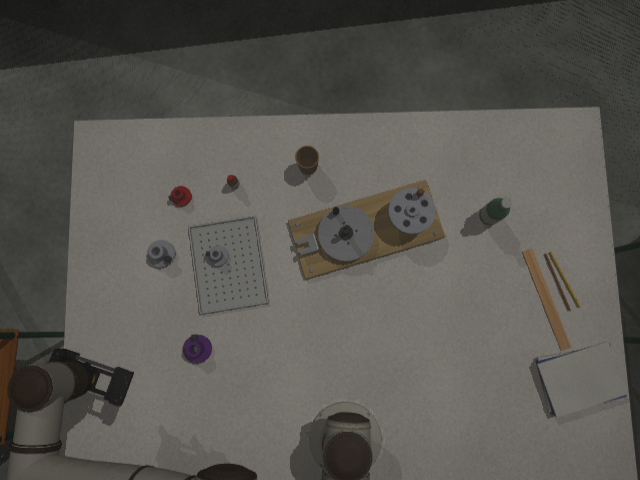

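Candidates for the pulley, as pixels in the top view: grey in the tray (217,256), larger grey beside the tray (161,253), purple (197,348), red (180,196). By the description it is the grey one in the tray. The pin is at about (335,211), the shaft (346,233), the bracket (305,245), the tub (307,158), the dropper (232,181) and the soap (495,210).

```bash
python3 - <<'E'
from h import *
import pickle
d=pickle.load(open("c0.pkl","rb")); c=d["top"]; im=c["pixels"]
hsv=cv2.cvtColor(im,cv2.COLOR_BGR2HSV)
m=cv2.inRange(hsv,(8,60,60),(28,255,255)); m[:170]=0;m[300:]=0;m[:,:280]=0;m[:,450:]=0
m=cv2.morphologyEx(m,cv2.MORPH_OPEN,np.ones((3,3)))
hull=cv2.convexHull(cv2.findNonZero(m)); r=cv2.minAreaRect(hull); b=cv2.boxPoints(r)
P=np.array([ray(c,u,v,.018) for u,v in b]); print(b,P[:,:2],[np.linalg.norm(P[i]-P[i-1]) for i in range(4)])
for n,(u,v,z) in dict(fly=(346,235,.048),shafttop=(346,232,.136),wheel=(411.5,213,.099),pinknob=(335.5,211,.09),tub=(307,158,.095),drop=(232,180,.075),hub=(216,257,.046),other=(161,253,.04),notch=(303,245,.05)).items(): print(n,ray(c,u,v,z).round(3))
a=cv2.resize(im[140:300,280:450],None,fx=3.5,fy=3.5,interpolation=cv2.INTER_CUBIC)
e=cv2.resize(d["scene"]["pixels"][280:370,420:560],None,fx=1.42,fy=1.42)
e2=cv2.resize(im[220:300,140:270],(199,123))
out=np.zeros((560,800,3),np.uint8); out[:,:595]=a[:560]; out[0:128,600:799]=e; out[140:263,600:799]=e2
cv2.imwrite("pics/crop1.png",cv2.convertScaleAbs(out,alpha=1.6))
E
```

```text
[[287.26608 220.22018]
 [427.26608 178.22018]
 [444.88077 236.93576]
 [304.88077 278.93576]] [[ 0.61731045  0.15052953]
 [ 0.73244718 -0.26334061]
 [ 0.55637989 -0.3052251 ]
 [ 0.44465044  0.10239504]] [np.float64(0.17924398942456862), np.float64(0.429586963881065), np.float64(0.18098066157957718), np.float64(0.42265547001258635)]
fly [ 0.564 -0.018  0.048]
shafttop [ 0.558 -0.016  0.136]
wheel [ 0.613 -0.2    0.099]
pinknob [0.626 0.01  0.09 ]
tub [0.78  0.087 0.095]
drop [0.727 0.302 0.075]
hub [0.511 0.353 0.046]
other [0.527 0.511 0.04 ]
notch [0.538 0.105 0.05 ]
```

View pics/crop1.png

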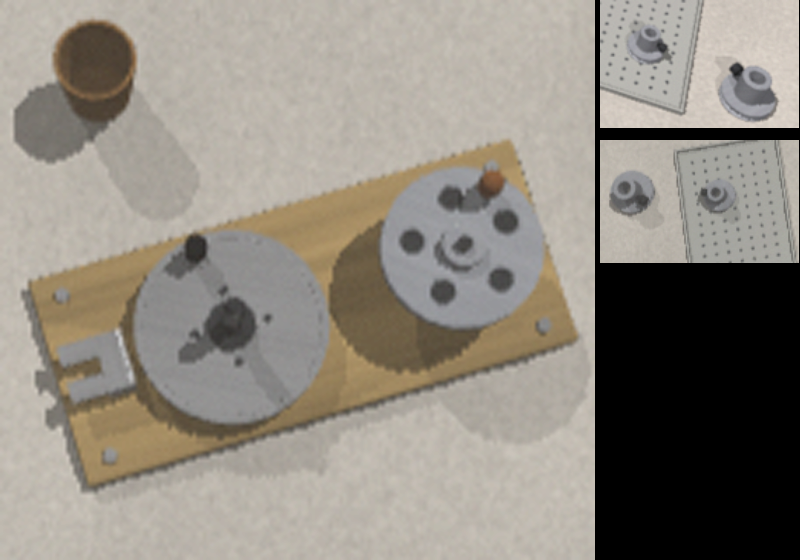

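The crops confirm the small grey pulley in the tray, with its screw towards image-left. The stand's x heading comes out at about 105.4°, and the edge lengths, the 190 mm to the wheel and the 66 mm to the pin all agree with the description. I'll move above the pin with the tool's x at -157°.

```bash
cat >> h.py <<'E'
def go(x,y,z,yaw):
    "turn+shift (tool axes, rad/cm) from present pose to tool-down pose with tool x at yaw deg"
    from scipy.spatial.transform import Rotation as Ro
    s=sense(); R=np.array(s["ee_rot"]); a=np.radians(yaw)
    T=np.array([[np.cos(a),np.sin(a),0],[np.sin(a),-np.cos(a),0],[0,0,-1]])
    rv=Ro.from_matrix(R.T@T).as_rotvec(); d=R.T@(np.array([x,y,z])-s["tcp_pos"])*100
    print("t",round(s["time_s"],2),"rv",rv.round(3),"d",d.round(2),"w",round(s["gripper_width"],3),"F",np.round(s["wrist_force"],1), "j",np.round(s["joints"],0))
    return rv,d
E
python3 -c "
from h import *
go(.622,.008,.24,-157.4)"
```

```text
t 0.1 rv [ 1.000e-03 -2.000e-03  2.406e+00] d [58.36 40.9   0.15] w 1.0 F [ 0.6 -0.8 -0.6] j [ 85.  22.   0.  -0. -68. -15.]
```

Call:
arm_command:
  deltas:
    - [0,0,2.4,58.4,40.9,0,-1]
    - [0,0,2.4,58.4,40.9,0,-1]
    - [0,0,2.4,58.4,40.9,0,-1]
    - [0,0,2.4,58.4,40.9,0,-1]
    - [0,0,2.4,58.4,40.9,0,-1]
    - [0,0,2.4,58.4,40.9,0,-1]
    - [0,0,2.4,58.4,40.9,0,-1]
    - [0,0,2.4,58.4,40.9,0,-1]

```text
time_s: 0.77
tcp_pos: [0.4028, 0.3156, 0.2414]
ee_rot: [[0.222, -0.975, -0.0], [-0.975, -0.222, -0.0], [0.0, 0.0, -1.0]]
wrist_force: [0.8, 0.2, -0.2]
gripper_width: 1.005
gripper_force: 0.0
```

```bash
python3 -c "
from h import *
print(sense()['tcp_pos'])
go(.622,.008,.24,-157.4)"
```

```text
[0.40279674 0.31556889 0.24140472]
t 0.77 rv [ 0.    -0.     1.401] d [ 34.86 -14.53   0.14] w 1.005 F [ 0.8  0.2 -0.2] j [ 56.  11. -15.  -0. -64. -43.]
```

Call:
arm_command:
  deltas:
    - [0,0,1.4,34.9,-14.5,0,-1]
    - [0,0,1.4,34.9,-14.5,0,-1]
    - [0,0,1.4,34.9,-14.5,0,-1]
    - [0,0,1.4,34.9,-14.5,0,-1]
    - [0,0,1.4,34.9,-14.5,0,-1]
    - [0,0,1.4,34.9,-14.5,0,-1]
    - [0,0,1.4,34.9,-14.5,0,-1]
    - [0,0,1.4,34.9,-14.5,0,-1]

```text
time_s: 1.43
tcp_pos: [0.5976, 0.045, 0.2412]
ee_rot: [[-0.701, -0.714, -0.001], [-0.714, 0.701, -0.0], [0.001, 0.001, -1.0]]
wrist_force: [0.3, 1.2, 0.4]
gripper_width: 1.001
gripper_force: 0.0
```

```bash
python3 -c "
from h import *
print(sense()['tcp_pos'])
go(.622,.008,.24,-157.4)"
```

```text
[0.59759441 0.04504081 0.24117167]
t 1.43 rv [ 0.    -0.001  0.4  ] d [ 0.93 -4.34  0.12] w 1.001 F [0.3 1.2 0.4] j [ 20.  20.  -3.  -0. -67. -64.]
```

Call:
arm_command:
  deltas:
    - [0,0,0.4,0.9,-4.3,0.1,-1]
    - [0,0,0.4,0.9,-4.3,0.1,-1]
    - [0,0,0.4,0.9,-4.3,0.1,-1]
    - [0,0,0.4,0.9,-4.3,0.1,-1]
    - [0,0,0.4,0.9,-4.3,0.1,-1]
    - [0,0,0.4,0.9,-4.3,0.1,-1]

```text
time_s: 1.93
tcp_pos: [0.6214, 0.0105, 0.2401]
ee_rot: [[-0.92, -0.391, -0.001], [-0.391, 0.92, -0.0], [0.001, 0.0, -1.0]]
wrist_force: [-0.4, 0.9, -0.2]
gripper_width: 0.999
gripper_force: 0.0
```

```bash
python3 - <<'E'
from h import *
import pickle
c=capture("wrist"); pickle.dump(c,open("w1.pkl","wb")); cv2.imwrite("pics/w1.png",c["pixels"])
R,t,f=cam(c); print(-R.T@t,R[2],f, sense()["tcp_pos"])
for p in [(.622,.008,.09),(.561,-.017,.136),(.530,.097,.05)]: print(proj(c,p))
E
```

```text
[ 0.5531993  -0.01869279  0.38477419] [ 0.24926742  0.10692097 -0.96251424] 398.75600808066315 [0.62139066 0.01068453 0.24023019]
(np.float64(317.31456512365196), np.float64(228.2449570376453))
(np.float64(317.95501535284393), np.float64(141.08394326372763))
(np.float64(460.54394823939487), np.float64(157.83143187788795))
```

View pics/w1.png

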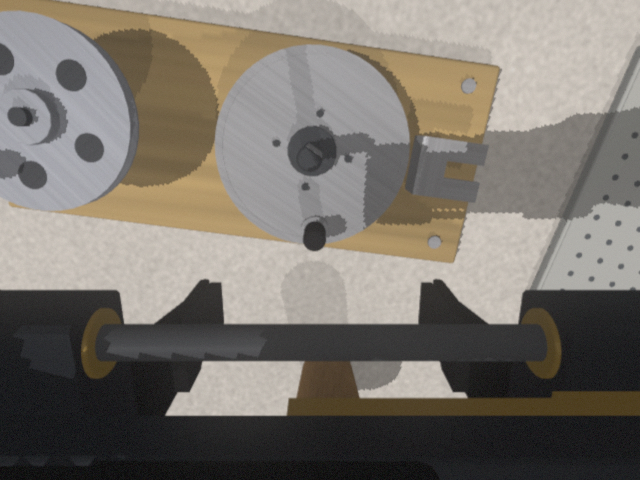

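The wrist view shows the pin knob's top at about (314,238), the shaft top near (309,155) and the bracket slot near (460,170). I'll enlarge this to read the details.

```bash
python3 - <<'E'
from h import *
import pickle
c=pickle.load(open("w1.pkl","rb")); im=c["pixels"]
cv2.imwrite("pics/crop2.png",cv2.convertScaleAbs(cv2.resize(im[120:260,290:490],None,fx=4,fy=4,interpolation=cv2.INTER_CUBIC),alpha=2.2,beta=15))
hsv=cv2.cvtColor(im,cv2.COLOR_BGR2HSV)
m=cv2.inRange(hsv,(0,0,0),(179,255,38)); m[:210]=0;m[262:]=0;m[:,:295]=0;m[:,340:]=0
k=max(cv2.findContours(m,0,2)[0],key=cv2.contourArea); print(cv2.boundingRect(k),cv2.contourArea(k))
# flywheel rim: ellipse fit on non-wood region
w=cv2.inRange(hsv,(8,60,40),(28,255,255))
pts=[]
for a in np.radians(np.arange(0,360,4)):
    for r in range(75,125):
        u,v=int(311+r*np.cos(a)),int(146+r*np.sin(a))
        if 0<=v<480 and w[v,u] and w[int(146+(r+2)*np.sin(a)),int(311+(r+2)*np.cos(a))]: pts.append((u,v));break
P=np.array([ray(c,u,v,.048)[:2] for u,v in pts])
A=np.c_[2*P,np.ones(len(P))]
for _ in range(4):
    s=np.linalg.lstsq(A,(P**2).sum(1),rcond=None)[0]; r=np.sqrt(s[2]+s[0]**2+s[1]**2); e=abs(np.hypot(*(P-s[:2]).T)-r); k2=e<max(.0015,np.median(e)*2); P,A=P[k2],A[k2]
print("fly",s[:2],r,len(P))
E
```

```text
Traceback (most recent call last):
ValueError: max() iterable argument is empty
```

View pics/crop2.png

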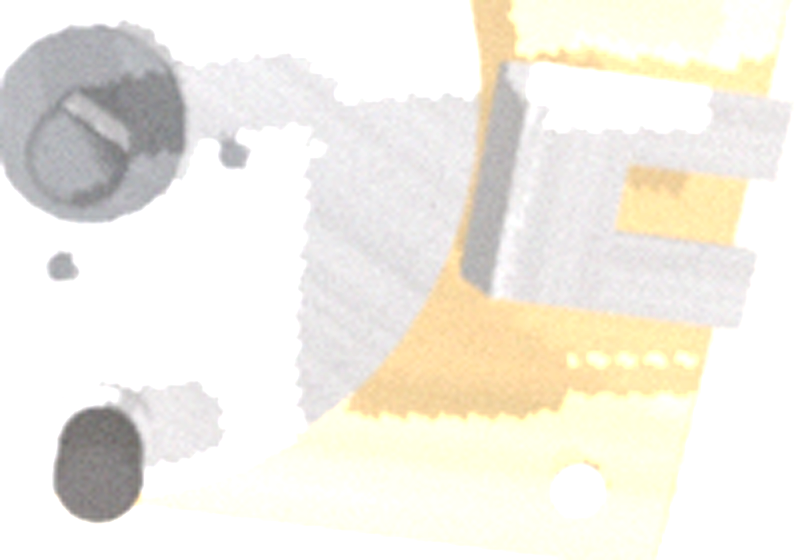

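```bash
python3 - <<'E'
from h import *
import pickle
c=pickle.load(open("w1.pkl","rb"))
q=lambda x,y,z: ray(c,290+x/4,120+y/4,z)[:2]
pin=q(98,479,.089); sh=q(78,155,.136); hub=q(91,124,.056)
back=q(621,201,.05); st=q(747,180,.05)-q(628,167,.05); fr=(q(790,100,.05)+q(742,327,.05)+0)/2
print("pin",pin,"shaft",sh,"hub",hub,"back",back,"slotdir",np.degrees(np.arctan2(st[1],st[0])),"front",fr,np.linalg.norm(fr-back))
d=pin-(sh+hub)/2; print(np.linalg.norm(d),np.degrees(np.arctan2(d[1],d[0])))
f=q(125,155,.136)-q(62,105,.136); print("flat edge",np.degrees(np.arctan2(f[1],f[0]))+90,np.linalg.norm(f))
v=back-(sh+hub)/2; print(np.linalg.norm(v),np.degrees(np.arctan2(v[1],v[0])))
go(*pin,.078,-157.4)
E
```

```text
pin [0.63149478 0.00965259] shaft [ 0.57271271 -0.01766879] hub [ 0.57229731 -0.01728969] back [0.54393244 0.09015414] slotdir 106.9717723370974 front [0.53482017 0.11929912] 0.03053626347847642
0.06493018338653767 24.699651469610554
flat edge 165.1155619635759 0.0121432118804898
0.11136128837368207 104.8669598073717
t 1.98 rv [ 0.    -0.001  0.007] d [-0.9  -0.49 16.22] w 1.002 F [ 0.2 -0.  -0.7] j [ 16.  22.  -0.  -0. -68. -83.]
```

Call:
arm_command:
  deltas:
    - [0,0,-0.035,-0.9,-0.5,2,-1]
    - [0,0,-0.035,-0.9,-0.5,5,-1]
    - [0,0,-0.035,-0.9,-0.5,8,-1]
    - [0,0,-0.035,-0.9,-0.5,11,-1]
    - [0,0,-0.035,-0.9,-0.5,14,-1]
    - [0,0,-0.035,-0.9,-0.5,15.5,-1]
    - [0,0,-0.035,-0.9,-0.5,16.2,-1]
    - [0,0,-0.035,-0.9,-0.5,16.2,0.4]

```text
time_s: 2.65
tcp_pos: [0.6308, 0.0096, 0.0767]
ee_rot: [[-0.906, -0.423, -0.004], [-0.423, 0.906, -0.001], [0.004, 0.001, -1.0]]
wrist_force: [0.4, 0.4, 0.2]
gripper_width: 0.972
gripper_force: 0.0
```

Call:
arm_command:
  deltas:
    - [0,0,0,0,0,0,1]
    - [0,0,0,0,0,0,1]
    - [0,0,0,0,0,0,1]
    - [0,0,0,0,0,0,1]
    - [0,0,0,0,0,0,1]
    - [0,0,0,0,0,0,1]
    - [0,0,0,0,0,0,1]
    - [0,0,0,0,0,0,1]

```text
time_s: 3.32
tcp_pos: [0.6318, 0.0095, 0.0787]
ee_rot: [[-0.907, -0.422, 0.0], [-0.422, 0.907, 0.0], [-0.0, -0.0, -1.0]]
wrist_force: [-0.6, 0.2, -0.3]
gripper_width: 0.404
gripper_force: 0.0
```

Call:
arm_command:
  deltas:
    - [0,0,0,0,0,0,1]
    - [0,0,0,0,0,0,1]
    - [0,0,0,0,0,0,1]
    - [0,0,0,0,0,0,1]

```text
time_s: 3.65
tcp_pos: [0.6319, 0.0095, 0.0785]
ee_rot: [[-0.907, -0.422, -0.0], [-0.422, 0.907, -0.0], [0.0, -0.0, -1.0]]
wrist_force: [-0.2, 0.5, -0.1]
gripper_width: 0.198
gripper_force: 30.0
```

```bash
python3 - <<'E'
from h import *
import pickle
print(sense()["gripper_width"],sense()["gripper_force"],sense()["wrist_force"])
c=capture("wrist"); pickle.dump(c,open("w2.pkl","wb"));im=c["pixels"]
print(proj(c,(.6315,.0097,.089)),proj(c,(.5725,-.0175,.136)),sense()["tcp_pos"])
cv2.imwrite("pics/w2.png",cv2.convertScaleAbs(im,alpha=1.8,beta=10))
E
```

```text
0.1982996569522117 29.99764636158943 [-0.19405512  0.50647543 -0.13169712]
(np.float64(321.8360299740247), np.float64(332.96043934928593)) (np.float64(324.12857162282955), np.float64(171.03347201475486)) [0.63184237 0.00948063 0.07850619]
```

View pics/w2.png

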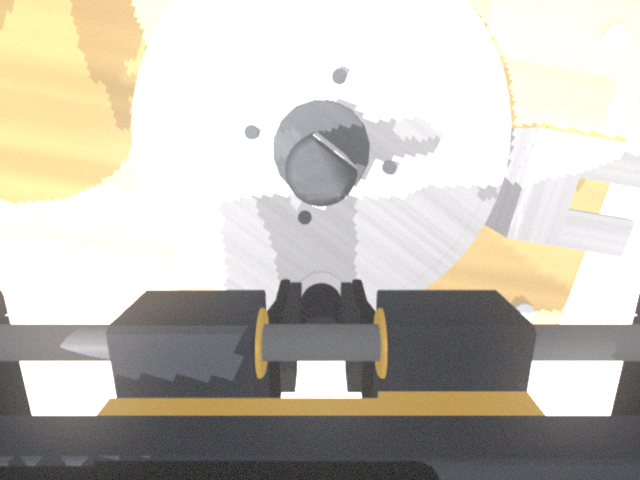

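The gripper holds the pin: the width reads 0.198 (about 17 mm) and the force 30 N. The knob's near edge is at (321,284), the shaft top is centred near (321,169), and the slot's back end is near (572,193). I'll compute positions from these.

```bash
python3 - <<'E'
from h import *
import pickle
c=pickle.load(open("w2.pkl","rb")); s=sense(); T=np.array(s["tcp_pos"]); R=np.array(s["ee_rot"])
e=ray(c,321,284,.089); print("knob near edge in tool",R.T@(e-T))
sh=ray(c,321,170,.136); b=ray(c,575,193,.05); hub=ray(c,322,147,.056); print(sh,hub,b)
# mean frame: shaft .5725,-.0175
go(.6315,.0097,.15,-155.0)
n=np.array([.5725,-.0175])+.118*np.array([np.cos(np.radians(105.2)),np.sin(np.radians(105.2))]); print("notch",n)
go(n[0],n[1],.15,-155.0)
E
```

```text
knob near edge in tool [ 1.98758790e-02  1.04022226e-05 -1.04924666e-02]
[ 0.5725857  -0.01820771  0.136     ] [ 0.57134435 -0.0182395   0.056     ] [0.5425971  0.09035401 0.05      ]
t 3.7 rv [-0.    -0.    -0.001] d [ 0.02  0.03 -7.15] w 0.197 F [-0.4 -0.2  0.5] j [ 16.  31. -10.   0. -49. -81.]
notch [0.54156168 0.09637195]
t 3.7 rv [-0.    -0.    -0.001] d [ 4.52 11.69 -7.15] w 0.197 F [-0.4 -0.2  0.5] j [ 16.  31. -10.   0. -49. -81.]
```

Call:
arm_command:
  deltas:
    - [0,0,0,0,0,-0.5,1]
    - [0,0,0,0,0,-2,1]
    - [0,0,0,0,0,-4,1]
    - [0,0,0,0,0,-6,1]
    - [0,0,0,0,0,-7.2,1]
    - [0,0,-0.1,0,0,-7.2,1]
    - [0,0,-0.2,1,2,-7.2,1]
    - [0,0,-0.3,2,4,-7.2,1]

```text
time_s: 4.37
tcp_pos: [0.5968, 0.0372, 0.1507]
ee_rot: [[-0.739, -0.673, 0.001], [-0.673, 0.739, 0.0], [-0.001, -0.0, -1.0]]
wrist_force: [-0.7, 0.2, -1.1]
gripper_width: 0.196
gripper_force: 30.0
```

```bash
python3 -c "
from h import *
go(.5409,.0986,.14,-74.8)"
```

```text
t 4.37 rv [-0.     0.    -1.097] d [-0.01  8.3   1.07] w 0.196 F [-0.7  0.2 -1.1] j [ 19.  24. -11.  -0. -55. -67.]
```

Call:
arm_command:
  deltas:
    - [0,0,-0.12,0,1.5,0,1]
    - [0,0,-0.24,0,3,0,1]
    - [0,0,-0.36,0,4.5,0,1]
    - [0,0,-0.48,0,6,0,1]
    - [0,0,-0.6,0,7.5,0.5,1]
    - [0,0,-0.72,0,8.3,1,1]
    - [0,0,-0.84,0,8.3,1,1]
    - [0,0,-0.96,0,8.3,1,1]

```text
time_s: 5.03
tcp_pos: [0.5405, 0.0993, 0.1406]
ee_rot: [[0.132, -0.991, -0.001], [-0.991, -0.132, -0.0], [0.0, 0.001, -1.0]]
wrist_force: [1.3, 1.1, 0.1]
gripper_width: 0.195
gripper_force: 30.0
```

```bash
python3 -c "
from h import *
go(.5409,.0986,.11,-74.8)"
```

```text
t 5.03 rv [ 0.001 -0.    -0.133] d [ 0.08 -0.03  3.06] w 0.195 F [1.3 1.1 0.1] j [ 27.  20. -18.  -0. -52. -20.]
```

Call:
arm_command:
  deltas:
    - [0,0,-0.12,0.1,0,1,1]
    - [0,0,-0.133,0.1,0,2,1]
    - [0,0,-0.133,0.1,0,2.7,1]
    - [0,0,-0.133,0.1,0,2.7,1]

```text
time_s: 5.37
tcp_pos: [0.5399, 0.0973, 0.1116]
ee_rot: [[0.252, -0.968, -0.004], [-0.968, -0.252, -0.001], [0.0, 0.004, -1.0]]
wrist_force: [-0.6, 0.2, -0.4]
gripper_width: 0.197
gripper_force: 30.0
```

```bash
python3 - <<'E'
from h import *
import pickle
c=capture("wrist"); s=capture("scene"); pickle.dump((c,s),open("w3.pkl","wb"))
a=cv2.convertScaleAbs(c["pixels"],alpha=1.6)[60:400,120:520]
u,v=map(int,proj(s,(.5414,.0966,.07))); print(u,v)
b=cv2.resize(cv2.convertScaleAbs(s["pixels"],alpha=1.6)[v-40:v+45,u-50:u+50],(400,340),interpolation=cv2.INTER_CUBIC)
cv2.imwrite("pics/w3.png",np.hstack([a,b])); print(sense()["tcp_pos"],proj(c,(.5414,.0966,.05)))
E
```

```text
350 261
[0.54107605 0.09769145 0.11312892] (np.float64(318.2271331862209), np.float64(266.66361461237364))
```

View pics/w3.png

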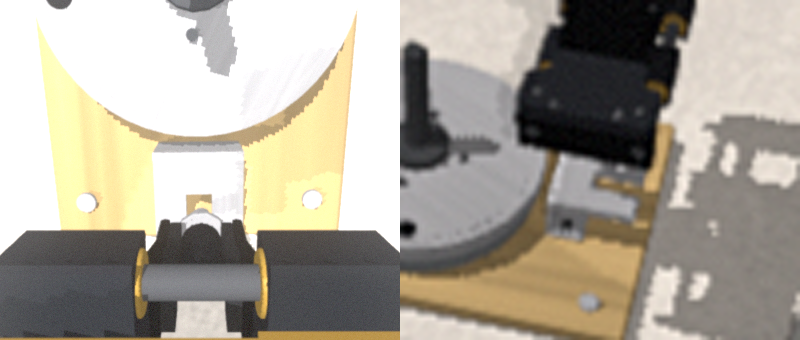

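The slot's back end is at about u=319.5 and the held pin at about 322, so it needs roughly 0.5–1 mm sideways. I'll lower it and watch the force.

Call:
arm_command:
  deltas:
    - [0,0,0,-0.1,-0.06,0.3,1]
    - [0,0,0,-0.1,-0.06,0.6,1]
    - [0,0,0,-0.1,-0.06,0.9,1]
    - [0,0,0,-0.1,-0.06,1.2,1]
    - [0,0,0,-0.1,-0.06,1.2,1]

```text
time_s: 5.88
tcp_pos: [0.5411, 0.0988, 0.1008]
ee_rot: [[0.255, -0.967, -0.001], [-0.967, -0.255, -0.0], [0.0, 0.001, -1.0]]
wrist_force: [-0.1, 0.4, -0.7]
gripper_width: 0.196
gripper_force: 30.0
```

Call:
arm_command:
  deltas:
    - [0,0,0,0,0,0.6,1]
    - [0,0,0,0,0,1.2,1]
    - [0,0,0,0,0,1.7,1]
    - [0,0,0,0,0,2.0,1]
    - [0,0,0,0,0,2.0,1]
    - [0,0,0,0,0,2.0,1]

```text
time_s: 6.38
tcp_pos: [0.5415, 0.099, 0.0813]
ee_rot: [[0.255, -0.967, -0.0], [-0.967, -0.255, -0.0], [0.0, 0.0, -1.0]]
wrist_force: [0.3, 0.1, -1.3]
gripper_width: 0.203
gripper_force: 30.0
```

Call:
arm_command:
  deltas:
    - [0,0,0,0,0,0.06,1]
    - [0,0,0,0,0,0.06,1]
    - [0,0,0,0,0,0.06,0.4]
    - [0,0,0,0,0,0.06,0.2]
    - [0,0,0,0,0,0.06,0]
    - [0,0,0,0,0,0.06,0]
    - [0,0,0,0,0,0.06,0]
    - [0,0,0,0,0,0,0]

```text
time_s: 7.05
tcp_pos: [0.5415, 0.099, 0.0815]
ee_rot: [[0.255, -0.967, -0.0], [-0.967, -0.255, -0.0], [0.0, 0.0, -1.0]]
wrist_force: [-0.5, 0.1, 0.4]
gripper_width: 0.479
gripper_force: 0.0
```

```bash
python3 -c "
from h import *
go(.5414,.0966,.17,-74.8)"
```

```text
t 7.05 rv [ 0.    -0.    -0.007] d [ 0.23  0.07 -8.85] w 0.479 F [-0.5  0.1  0.4] j [ 27.  25. -22.  -0. -44. -12.]
```

Call:
arm_command:
  deltas:
    - [0,0,0,0,0,-3,0]
    - [0,0,0,0,0,-6,0]
    - [0,0,0,0,0,-9,0]
    - [0,0,0.1,0,0,-11,0]
    - [0,0,0.2,3,0.8,-11,0]
    - [0,0,0.3,5,1,-11,0]
    - [0,0,0.4,5,1,-11,0]
    - [0,0,0.4,5,1,-11,0]

```text
time_s: 7.72
tcp_pos: [0.5445, 0.0471, 0.1918]
ee_rot: [[-0.145, -0.989, 0.0], [-0.989, 0.145, 0.0], [-0.0, -0.0, -1.0]]
wrist_force: [-0.1, -0.2, 1.0]
gripper_width: 0.499
gripper_force: 0.0
```

```bash
python3 - <<'E'
from h import *
import pickle
c=capture("wrist"); s=capture("scene"); pickle.dump((c,s),open("w4.pkl","wb"))
a=cv2.convertScaleAbs(c["pixels"],alpha=1.6)[0:400,120:520]
u,v=map(int,proj(s,(.5414,.0966,.07)))
b=cv2.resize(cv2.convertScaleAbs(s["pixels"],alpha=1.6)[v-50:v+50,u-65:u+35],(400,400),interpolation=cv2.INTER_CUBIC)
cv2.imwrite("pics/w4.png",np.hstack([a,b])); print(sense()["tcp_pos"],proj(c,(.5414,.0966,.09)),proj(c,(.5725,-.018,.136)))
go(.5725,-.018,.19,-104.5)
E
```

```text
[0.544646   0.04805165 0.19158619] (np.float64(336.07133240115945), np.float64(315.448184882904)) (np.float64(245.9785981967484), np.float64(156.84856471866098))
t 7.82 rv [-0.     0.     0.113] d [ 6.15 -3.68  0.16] w 0.5 F [-1.3 -0.2 -0.4] j [ 22.  17. -15.  -0. -58. -30.]
```

View pics/w4.png

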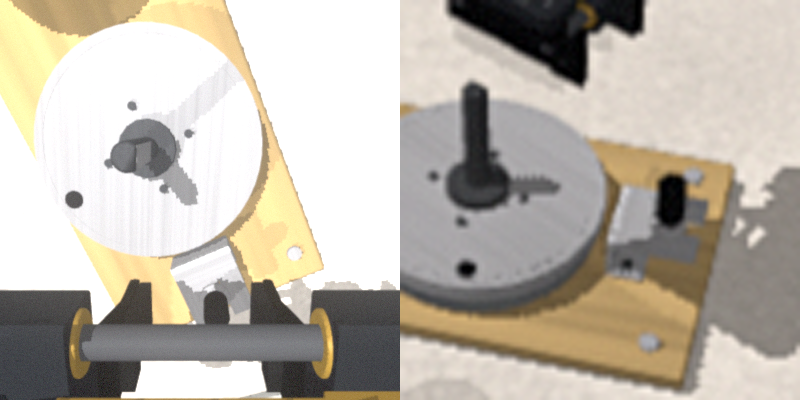

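The pin stands upright in the bracket, and the empty hole and the shaft top are where expected. Now I'll go over the shaft and grip across the flat.

Call:
arm_command:
  deltas:
    - [0,0,0.11,3,-1.8,0,0]
    - [0,0,0.11,6.1,-3.7,0,0]
    - [0,0,0.11,6.1,-3.7,0,0]
    - [0,0,0.11,6.1,-3.7,0,0]

```text
time_s: 8.15
tcp_pos: [0.573, -0.0183, 0.191]
ee_rot: [[-0.249, -0.968, -0.001], [-0.968, 0.249, -0.0], [0.0, 0.001, -1.0]]
wrist_force: [-0.1, -0.1, -0.3]
gripper_width: 0.499
gripper_force: 0.0
```

```bash
python3 - <<'E'
from h import *
go(.5725,-.018,.118,-104.5)
E
```

```text
t 8.15 rv [ 0.001 -0.     0.001] d [-0.02  0.05  7.3 ] w 0.499 F [-0.1 -0.1 -0.3] j [ 14.  19. -11.  -0. -59. -29.]
```

Call:
arm_command:
  deltas:
    - [0,0,0,0,0,2,0]
    - [0,0,0,0,0,4,0]
    - [0,0,0,0,0,6,0]
    - [0,0,0,0,0,7.3,0.2]
    - [0,0,0,0,0,7.3,1]
    - [0,0,0,0,0,7.3,1]
    - [0,0,0,0,0,7.3,1]
    - [0,0,0,0,0,7.3,1]

```text
time_s: 8.82
tcp_pos: [0.5735, -0.0169, 0.1199]
ee_rot: [[-0.248, -0.969, 0.003], [-0.969, 0.248, 0.0], [-0.001, -0.002, -1.0]]
wrist_force: [-0.9, 0.2, -0.1]
gripper_width: 0.204
gripper_force: 0.0
```

Call:
arm_command:
  deltas:
    - [0,0,0,0,0,0,1]
    - [0,0,0,0,0,0,1]
    - [0,0,0,0,0,0,1]

```text
time_s: 9.07
tcp_pos: [0.5742, -0.0172, 0.12]
ee_rot: [[-0.249, -0.969, 0.004], [-0.969, 0.249, 0.001], [-0.002, -0.004, -1.0]]
wrist_force: [3.2, 0.3, 2.5]
gripper_width: 0.147
gripper_force: 30.1
```

```bash
python3 - <<'E'
from h import *
print(sense()["gripper_force"],sense()["tcp_pos"]);go(.5725,-.018,.118,-164.7)
E
```

```text
30.077789460337954 [ 0.57416239 -0.01719843  0.11995457]
t 9.07 rv [-0.003  0.004  1.052] d [0.12 0.14 0.19] w 0.147 F [3.2 0.3 2.5] j [ 14.  24. -16.   0. -50. -29.]
```

The width of 12.8 mm shows the grip sits across the flat. Now I'll turn it -60° from above.

Call:
arm_command:
  deltas:
    - [0,0,0.08,0.01,0.01,0,1]
    - [0,0,0.18,0.02,0.02,0,1]
    - [0,0,0.28,0.03,0.02,0,1]
    - [0,0,0.38,0.05,0.03,0,1]
    - [0,0,0.48,0.06,0.04,0,1]
    - [0,0,0.58,0.07,0.05,0,1]
    - [0,0,0.68,0.08,0.05,0,1]
    - [0,0,0.78,0.1,0.06,0,1]

```text
time_s: 9.73
tcp_pos: [0.5743, -0.0186, 0.12]
ee_rot: [[-0.86, -0.51, 0.006], [-0.51, 0.86, -0.0], [-0.005, -0.003, -1.0]]
wrist_force: [4.4, -2.7, 0.4]
gripper_width: 0.144
gripper_force: 30.0
```

```bash
python3 - <<'E'
from h import *
print(sense()["gripper_force"],sense()["moment"],sense()["tcp_pos"]);go(.5731,-.0183,.12,-164.8)
E
```

```text
30.02354481446673 [-0.54627641 -1.54407942  0.08340471] [ 0.574309   -0.01855152  0.11995303]
t 9.73 rv [-0.002  0.006  0.269] d [ 0.09  0.08 -0.01] w 0.144 F [ 4.4 -2.7  0.4] j [ 14.  24. -16.   0. -50. -74.]
```

Call:
arm_command:
  deltas:
    - [0,0,0.09,0,0,0,1]
    - [0,0,0.18,0,0,0,1]
    - [0,0,0.26,0,0,0,1]
    - [0,0,0.28,0,0,0,1]
    - [0,0,0.28,0,0,0,1]
    - [0,0,0.28,0,0,0,1]

```text
time_s: 10.23
tcp_pos: [0.5741, -0.019, 0.1199]
ee_rot: [[-0.967, -0.256, 0.006], [-0.256, 0.967, -0.001], [-0.005, -0.002, -1.0]]
wrist_force: [4.8, -3.9, 0.8]
gripper_width: 0.141
gripper_force: 29.9
```

```bash
python3 - <<'E'
from h import *
print(sense()["gripper_force"],sense()["tcp_pos"]);go(.5731,-.0183,.12,-164.8)
E
```

```text
29.911012449738337 [ 0.57411688 -0.01899809  0.11993394]
t 10.23 rv [-0.002  0.005 -0.006] d [ 0.08  0.09 -0.01] w 0.141 F [ 4.8 -3.9  0.8] j [ 14.  24. -16.   0. -50. -90.]
```

Call:
arm_command:
  deltas:
    - [0,0,0,0,0,0,0.5]
    - [0,0,0,0,0,0,0]
    - [0,0,0,0,0,0,0]
    - [0,0,0,0,0,0,0]
    - [0,0,0,0,0,-2.5,0]
    - [0,0,0,0,0,-5.5,0]
    - [0,0,0,0,0,-9,-0.5]
    - [0,0,0,0,0,-12,-1]

```text
time_s: 10.9
tcp_pos: [0.5715, -0.0183, 0.2403]
ee_rot: [[-0.967, -0.256, -0.0], [-0.256, 0.967, -0.0], [0.0, -0.0, -1.0]]
wrist_force: [-0.0, -0.3, 0.1]
gripper_width: 0.571
gripper_force: 0.0
```

```bash
python3 - <<'E'
from h import *
import pickle
c=capture("wrist"); pickle.dump(c,open("w5.pkl","wb")); cv2.imwrite("pics/w5.png",cv2.convertScaleAbs(c["pixels"],alpha=1.6))
print(proj(c,(.5725,-.0179,.136)))
go(.54,.35,.25,-75)
E
```

```text
(np.float64(320.93773591839505), np.float64(247.44607346630883))
t 10.95 rv [-0.012  0.007 -1.572] d [-6.12 36.49 -0.31] w 0.615 F [ 1.5 -0.3  6.1] j [ 14.  17.  -7.   0. -66. -90.]
```

View pics/w5.png

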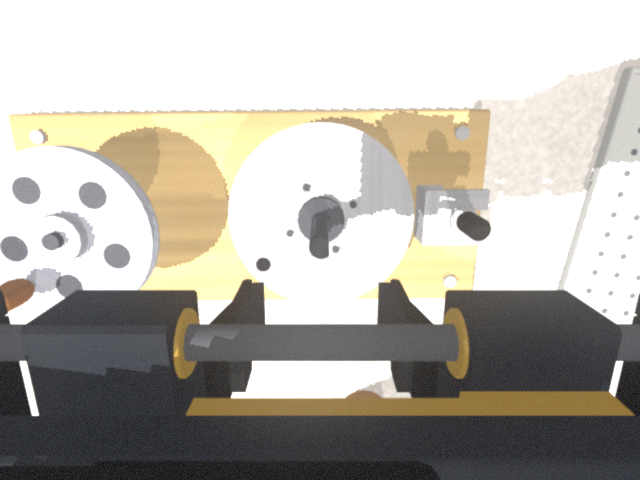

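The flat faces along the stand's x, since the hole at (263,264) sits 141° clockwise of it, and the parked pin is at (470,226). On to the pulley.

Call:
arm_command:
  deltas:
    - [0,0,-1.57,-4.2,37,0,-1]
    - [0,0,-1.57,-4.2,37,0,-1]
    - [0,0,-1.57,-4.2,37,0,-1]
    - [0,0,-1.57,-4.2,37,0,-1]
    - [0,0,-1.57,-4.2,37,0,-1]
    - [0,0,-1.57,-4.2,37,0,-1]
    - [0,0,-1.57,-4.2,37,0,-1]
    - [0,0,-1.57,-4.2,37,0,-1]

```text
time_s: 11.62
tcp_pos: [0.5222, 0.3133, 0.2383]
ee_rot: [[-0.301, -0.954, -0.001], [-0.954, 0.301, -0.0], [0.001, 0.001, -1.0]]
wrist_force: [0.9, -0.1, -0.4]
gripper_width: 0.999
gripper_force: 0.0
```

```bash
python3 - <<'E'
from h import *
print(sense()["tcp_pos"]); go(.52,.35,.24,-75)
E
```

```text
[0.52219176 0.31330267 0.23828825]
t 11.62 rv [ 0.001 -0.    -0.567] d [-3.43  1.31 -0.17] w 0.999 F [ 0.9 -0.1 -0.4] j [ 46.  21.  -2.  -0. -67. -64.]
```

Call:
arm_command:
  deltas:
    - [0,0,-0.57,-3.4,1.3,0,-1]
    - [0,0,-0.57,-3.4,1.3,0,-1]
    - [0,0,-0.57,-3.4,1.3,0,-1]
    - [0,0,-0.57,-3.4,1.3,0,-1]
    - [0,0,-0.57,-3.4,1.3,0,-1]
    - [0,0,-0.57,-3.4,1.3,0,-1]

```text
time_s: 12.12
tcp_pos: [0.5209, 0.3479, 0.2379]
ee_rot: [[0.257, -0.966, -0.001], [-0.966, -0.257, -0.001], [0.0, 0.001, -1.0]]
wrist_force: [-0.2, 0.3, 0.7]
gripper_width: 1.002
gripper_force: 0.0
```

```bash
python3 - <<'E'
from h import *
import pickle
c=capture("wrist"); pickle.dump(c,open("w6.pkl","wb"))
u,v=map(int,proj(c,(.515,.353,.03))); print(u,v,sense()["tcp_pos"]); v0=max(0,min(v-100,330)); u0=max(0,min(u-130,380))
im=c["pixels"][v0:v0+200,u0:u0+260]; print("crop origin",u0,v0)
cv2.imwrite("pics/w6.png",cv2.convertScaleAbs(cv2.resize(im,None,fx=3,fy=3,interpolation=cv2.INTER_CUBIC),alpha=1.5))
E
```

```text
325 220 [0.5209855  0.34777628 0.23797922]
crop origin 195 120
```

View pics/w6.png

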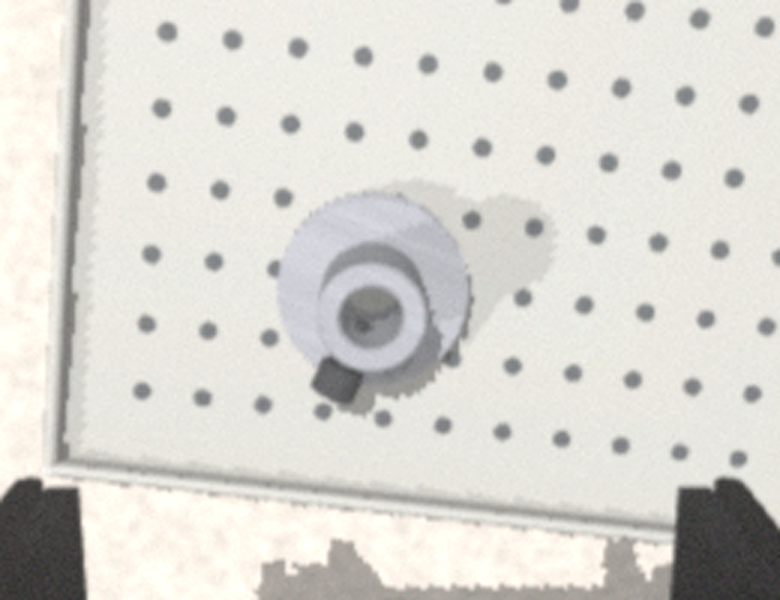

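The pulley's hub-top ring is centred at crop (372,316), the wheel at (373,288) and the screw head at (338,380). Hub and screw are both clear of the fingers.

```bash
python3 - <<'E'
from h import *
import pickle
c=pickle.load(open("w6.pkl","rb")); h=.003
q=lambda x,y,z: ray(c,195+x/3,120+y/3,z)[:2]
hub=q(372,316,h+.046); w=q(373,288,h+.012); s=q(338,380,h+.027)
print("hub",hub,"wheel",w,"screw",s); 
for a in(hub,w,(hub+w)/2):
    d=s-a; print(np.linalg.norm(d),np.degrees(np.arctan2(d[1],d[0])))
print("wheel dia",np.linalg.norm(q(277,290,h+.012)-q(470,290,h+.012)),"hub dia",np.linalg.norm(q(318,316,h+.046)-q(428,316,h+.046)))
E
```

```text
hub [0.52053509 0.35465999] wheel [0.52050961 0.35387151] screw [0.52431406 0.3814207 ]
0.027026215020031184 81.96221730683723
0.027810638613646417 82.13737624543437
0.02741839479229665 82.05104957331451
wheel dia 0.060627105221141606 hub dia 0.0315489434140212
```

```bash
python3 - <<'E'
from h import *
go(.5205,.3543,.041,-98)
E
```

```text
t 12.17 rv [ 0.001 -0.001  0.396] d [-0.65 -0.14 19.7 ] w 1.0 F [0.6 0.6 0.2] j [ 48.  22.   0.  -0. -68. -34.]
```

Call:
arm_command:
  deltas:
    - [0,0,0.12,-0.6,-0.1,2,-1]
    - [0,0,0.24,-0.6,-0.1,5,-1]
    - [0,0,0.36,-0.6,-0.1,8,-1]
    - [0,0,0.4,-0.6,-0.1,11.5,-1]
    - [0,0,0.4,-0.6,-0.1,15,-1]
    - [0,0,0.4,-0.6,-0.1,18,-0.6]
    - [0,0,0.4,-0.6,-0.1,19.7,-0.4]
    - [0,0,0.4,-0.6,-0.1,19.7,-0.2]

```text
time_s: 12.83
tcp_pos: [0.5184, 0.3513, 0.0366]
ee_rot: [[-0.145, -0.989, -0.007], [-0.989, 0.145, -0.007], [0.008, 0.006, -1.0]]
wrist_force: [0.4, -1.1, 0.4]
gripper_width: 0.853
gripper_force: 0.0
```

Call:
arm_command:
  deltas:
    - [0,0,0,0,0,0,1]
    - [0,0,0,0,0,0,1]
    - [0,0,0,0,0,0,1]
    - [0,0,0,0,0,0,1]
    - [0,0,0,0,0,0,1]
    - [0,0,0,0,0,0,1]
    - [0,0,0,0,0,0,1]

```text
time_s: 13.42
tcp_pos: [0.521, 0.3541, 0.0424]
ee_rot: [[-0.142, -0.99, 0.001], [-0.99, 0.142, 0.001], [-0.001, -0.001, -1.0]]
wrist_force: [-0.9, 1.0, 2.6]
gripper_width: 0.366
gripper_force: 30.0
```

```bash
python3 - <<'E'
from h import *
s=sense(); print(s["gripper_force"],s["tcp_pos"]); go(.5205,.3543,.041,-98)
E
```

```text
29.98214873508914 [0.52103654 0.35409167 0.04237584]
t 13.42 rv [-0.001  0.001 -0.002] d [-0.01  0.06  0.14] w 0.366 F [-0.9  1.   2.6] j [ 49.  34. -12.   0. -44. -57.]
```

The hub is gripped: the width reads 31.8 mm. Next I'll lift it.

Call:
arm_command:
  deltas:
    - [0,0,0,0,0,-1,1]
    - [0,0,0,0,0,-3,1]
    - [0,0,0,0,0,-6,1]
    - [0,0,0,0,0,-9,1]
    - [0,0,0,0,0,-12,1]
    - [0,0,0,0,0,-15,1]
    - [0,0,0,0,0,-17,1]
    - [0,0,0,0,0,-18,1]

```text
time_s: 14.08
tcp_pos: [0.5217, 0.3545, 0.2257]
ee_rot: [[-0.141, -0.99, 0.004], [-0.99, 0.141, 0.004], [-0.005, -0.004, -1.0]]
wrist_force: [0.2, 0.0, -1.9]
gripper_width: 0.364
gripper_force: 30.0
```

```bash
python3 - <<'E'
from h import *
s=sense(); print(s["gripper_force"],s["tcp_pos"]); go(.5725,-.0179,.22,-74.8)
E
```

```text
29.977337413897658 [0.52169534 0.35447385 0.22568871]
t 14.08 rv [-0.005  0.004 -0.407] d [ 36.15 -10.29   0.44] w 0.364 F [ 0.2  0.  -1.9] j [ 49.  23.  -0.   0. -66. -57.]
```

Call:
arm_command:
  deltas:
    - [0,0,-0.05,1.5,-0.4,0,1]
    - [0,0,-0.1,4,-1.2,0,1]
    - [0,0,-0.15,7.5,-2.1,0,1]
    - [0,0,-0.2,11,-3.1,0,1]
    - [0,0,-0.25,14.5,-4.1,0,1]
    - [0,0,-0.3,18,-5.1,0,1]
    - [0,0,-0.35,21,-6,0,1]
    - [0,0,-0.4,23,-6.6,0,1]

```text
time_s: 14.75
tcp_pos: [0.5527, 0.1138, 0.2206]
ee_rot: [[0.255, -0.967, -0.003], [-0.967, -0.255, -0.001], [0.0, 0.003, -1.0]]
wrist_force: [0.8, 1.1, -2.3]
gripper_width: 0.361
gripper_force: 30.0
```

```bash
python3 - <<'E'
from h import *
s=sense(); print(s["gripper_force"],s["tcp_pos"]); go(.5725,-.0179,.22,-74.8)
E
```

```text
29.978716667974368 [0.55269915 0.1138328  0.22063532]
t 14.75 rv [ 0.003 -0.    -0.007] d [13.24  1.45  0.07] w 0.361 F [ 0.8  1.1 -2.3] j [ 28.  17. -10.  -0. -63. -13.]
```

Call:
arm_command:
  deltas:
    - [0,0,0,2,0.2,0,1]
    - [0,0,0,5,0.5,0,1]
    - [0,0,0,8,0.9,0,1]
    - [0,0,0,11,1.2,0,1]
    - [0,0,0,12.8,1.4,0,1]
    - [0,0,0,13.2,1.4,0,1]
    - [0,0,0,13.2,1.4,0,1]
    - [0,0,0,13.2,1.4,0,1]

```text
time_s: 15.42
tcp_pos: [0.5734, -0.0142, 0.2209]
ee_rot: [[0.255, -0.967, -0.001], [-0.967, -0.255, 0.0], [-0.001, 0.001, -1.0]]
wrist_force: [-0.0, 0.0, -2.1]
gripper_width: 0.368
gripper_force: 30.0
```

```bash
python3 - <<'E'
from h import *
import pickle
c=capture("wrist"); s=capture("scene"); pickle.dump((c,s),open("w7.pkl","wb"))
go(.5725,-.0179,.18,-74.8); T=sense()["tcp_pos"]; print(T)
# held pulley wheel: grey mask around projected wheel top, near rim row
z=T[2]-.0394
cc=np.array([T[0],T[1]])
x=np.array(sense()["ee_rot"])[:,0]
for r in(.030,.016): 
    print(r,proj(c,[T[0]+r*x[0],T[1]+r*x[1],z+(.012 if r>.02 else .046)]),proj(c,[T[0]+r*x[0],T[1]+r*x[1],z]))
im=c["pixels"]; print([tuple(im[v,322]) for v in range(190,320,4)])
E
```

```text
t 15.52 rv [ 0.001  0.    -0.006] d [0.41 0.21 4.12] w 0.36 F [-0.1  0.4 -1. ] j [ 15.  18.  -9.  -0. -63.   0.]
[ 0.57354984 -0.01342202  0.22123538]
0.03 (np.float64(320.187099544765), np.float64(232.84750970339945)) (np.float64(320.1788674240815), np.float64(226.3668160363407))
0.016 (np.float64(320.259783493271), np.float64(292.50681083810457)) (np.float64(320.21218189679377), np.float64(254.47322733078016))
[(np.uint8(162), np.uint8(158), np.uint8(163)), (np.uint8(104), np.uint8(102), np.uint8(103)), (np.uint8(79), np.uint8(78), np.uint8(77)), (np.uint8(79), np.uint8(77), np.uint8(78)), (np.uint8(83), np.uint8(82), np.uint8(81)), (np.uint8(77), np.uint8(75), np.uint8(75)), (np.uint8(63), np.uint8(62), np.uint8(61)), (np.uint8(67), np.uint8(65), np.uint8(65)), (np.uint8(63), np.uint8(60), np.uint8(61)), (np.uint8(62), np.uint8(60), np.uint8(59)), (np.uint8(161), np.uint8(154), np.uint8(155)), (np.uint8(144), np.uint8(139), np.uint8(139)), (np.uint8(155), np.uint8(149), np.uint8(147)), (np.uint8(155), np.uint8(150), np.uint8(148)), (np.uint8(152), np.uint8(147), np.uint8(146)), (np.uint8(152), np.uint8(145), np.uint8(145)), (np.uint8(157), np.uint8(150), np.uint8(149)), (np.uint8(155), np.uint8(149), np.uint8(149)), (np.uint8(151), np.uint8(148), np.uint8(146)), (np.uint8(116), np.uint8(111), np.uint8(112)), (np.uint8(117), np.uint8(112), np.uint8(113)), (np.uint8(120), np.uint8(115), np.uint8(115)), (np.uint8(117), np.uint8(113), np.uint8(111)), (np.uint8(117), np.uint8(112), np.uint8(113)), (np.uint8(116), np.uint8(112), np.uint8(112)), (np.uint8(117), np.uint8(112), np.uint8(110)), (np.uint8(141), np.uint8(137), np.uint8(135)), (np.uint8(152), np.uint8(145), np.uint8(146)), (np.uint8(155), np.uint8(148), np.uint8(147)), (np.uint8(153), np.uint8(150), np.uint8(148)), (np.uint8(116), np.uint8(111), np.uint8(111)), (np.uint8(109), np.uint8(106), np.uint8(104)), (np.uint8(103), np.uint8(100), np.uint8(99))]
```

Call:
arm_command:
  deltas:
    - [0,0,0,0.2,0.1,1,1]
    - [0,0,0,0.4,0.2,2.5,1]
    - [0,0,0,0.4,0.2,3.9,1]
    - [0,0,0,0.4,0.2,3.9,1]
    - [0,0,0,0.4,0.2,3.9,1]
    - [0,0,0,0.4,0.2,3.9,1]

```text
time_s: 16.02
tcp_pos: [0.5734, -0.0183, 0.1831]
ee_rot: [[0.256, -0.967, 0.001], [-0.967, -0.256, -0.0], [0.0, -0.001, -1.0]]
wrist_force: [-0.2, 0.1, -1.1]
gripper_width: 0.362
gripper_force: 30.0
```

```bash
python3 - <<'E'
from h import *
import pickle
go(.5725,-.0179,.18,-74.8)
cs=[capture("wrist") for _ in range(3)]; pickle.dump(cs,open("w8.pkl","wb")); c=cs[2]
for i in range(3): go(.5725,-.0179,.18,-74.8); capture("top")
im=cv2.cvtColor(c["pixels"],cv2.COLOR_BGR2GRAY); T=sense()["tcp_pos"]
print(proj(c,[.5725,-.0179,.136]),proj(c,[.5725,-.0179,.056]),T)
E
```

```text
t 16.02 rv [-0.001 -0.    -0.006] d [-0.06  0.07  0.31] w 0.362 F [-0.2  0.1 -1.1] j [ 14.  20. -12.   0. -58.   0.]
t 16.17 rv [-0.002 -0.    -0.007] d [-0.08  0.08  0.35] w 0.365 F [ 0.2  0.5 -2.3] j [ 14.  20. -12.   0. -58.   0.]
t 16.22 rv [-0.002 -0.    -0.007] d [-0.08  0.07  0.34] w 0.362 F [-0.1 -0.7 -1.6] j [ 14.  20. -12.   0. -58.   0.]
t 16.27 rv [-0.001 -0.    -0.007] d [-0.09  0.06  0.33] w 0.361 F [-0.1  0.3 -1.3] j [ 14.  20. -12.   0. -58.   0.]
(np.float64(323.02226993189043), np.float64(279.20734517195297)) (np.float64(322.5919722703105), np.float64(237.7458001952146)) [ 0.57315255 -0.0186752   0.18313331]
```

Call:
arm_command:
  deltas:
    - [0,0,0,-0.08,0.07,0,1]
    - [0,0,0,-0.08,0.07,0.3,1]
    - [0,0,0,-0.08,0.07,0.6,1]
    - [0,0,0,-0.08,0.07,0.9,1]
    - [0,0,0,-0.08,0.07,1.1,1]
    - [0,0,0,-0.08,0.07,1.1,1]

```text
time_s: 16.82
tcp_pos: [0.5717, -0.0182, 0.1708]
ee_rot: [[0.255, -0.967, -0.001], [-0.967, -0.255, -0.0], [-0.0, 0.001, -1.0]]
wrist_force: [-0.5, 0.1, -2.0]
gripper_width: 0.366
gripper_force: 30.0
```

Call:
arm_command:
  deltas:
    - [0,0,0,0,0,0.4,1]
    - [0,0,0,0,0,0.8,1]
    - [0,0,0,0,0,1.2,1]
    - [0,0,0,0,0,1.6,1]
    - [0,0,0,0,0,1.6,1]

```text
time_s: 17.23
tcp_pos: [0.5717, -0.0182, 0.1545]
ee_rot: [[0.255, -0.967, -0.001], [-0.967, -0.255, -0.0], [-0.0, 0.001, -1.0]]
wrist_force: [-0.8, -0.7, -1.7]
gripper_width: 0.362
gripper_force: 30.0
```

Call:
arm_command:
  deltas:
    - [0,0,0,0,0,0.3,1]
    - [0,0,0,0,0,0.6,1]
    - [0,0,0,0,0,0.9,1]
    - [0,0,0,0,0,1.2,1]
    - [0,0,0,0,0,1.5,1]
    - [0,0,0,0,0,1.5,1]

```text
time_s: 17.73
tcp_pos: [0.5718, -0.0182, 0.1398]
ee_rot: [[0.255, -0.967, -0.001], [-0.967, -0.255, -0.0], [-0.0, 0.001, -1.0]]
wrist_force: [-0.3, -0.8, -1.8]
gripper_width: 0.365
gripper_force: 30.0
```

Call:
arm_command:
  deltas:
    - [0,0,0,0,0,0.6,1]
    - [0,0,0,0,0,1.2,1]
    - [0,0,0,0,0,1.8,1]
    - [0,0,0,0,0,2.4,1]
    - [0,0,0,0,0,3.0,1]
    - [0,0,0,0,0,3.4,1]
    - [0,0,0,0,0,3.6,1]
    - [0,0,0,0,0,3.6,1]

```text
time_s: 18.4
tcp_pos: [0.5718, -0.0182, 0.1039]
ee_rot: [[0.255, -0.967, -0.001], [-0.967, -0.255, -0.0], [-0.0, 0.001, -1.0]]
wrist_force: [0.4, -0.2, -1.7]
gripper_width: 0.369
gripper_force: 30.0
```

Call:
arm_command:
  deltas:
    - [0,0,0,0,0,0.1,1]
    - [0,0,0,0,0,0.2,1]
    - [0,0,0,0,0,0.3,1]
    - [0,0,0,0,0,0.3,1]
    - [0,0,0,0,0,0.3,1]

```text
time_s: 18.82
tcp_pos: [0.572, -0.0182, 0.1017]
ee_rot: [[0.255, -0.967, 0.0], [-0.967, -0.255, 0.0], [0.0, -0.0, -1.0]]
wrist_force: [-1.1, 0.4, -1.6]
gripper_width: 0.362
gripper_force: 30.0
```

Call:
arm_command:
  deltas:
    - [0,0,0,0,0,0.1,1]
    - [0,0,0,0,0,0.2,1]
    - [0,0,0,0,0,0.3,1]
    - [0,0,0,0,0,0.3,1]
    - [0,0,0,0,0,0.3,1]

```text
time_s: 19.23
tcp_pos: [0.572, -0.0182, 0.0984]
ee_rot: [[0.255, -0.967, -0.0], [-0.967, -0.255, -0.0], [0.0, 0.0, -1.0]]
wrist_force: [0.2, 0.4, -1.8]
gripper_width: 0.364
gripper_force: 30.0
```

Call:
arm_command:
  deltas:
    - [0,0,0,0,0,0.1,1]
    - [0,0,0,0,0,0.2,1]
    - [0,0,0,0,0,0.2,1]
    - [0,0,0,0,0,0.2,1]

```text
time_s: 19.57
tcp_pos: [0.572, -0.0182, 0.0964]
ee_rot: [[0.255, -0.967, -0.0], [-0.967, -0.255, -0.0], [0.0, 0.0, -1.0]]
wrist_force: [-0.2, 0.4, -1.7]
gripper_width: 0.363
gripper_force: 30.0
```

Call:
arm_command:
  deltas:
    - [0,0,0,0,0,0.05,1]
    - [0,0,0,0,0,0.1,1]
    - [0,0,0,0,0,0.1,1]
    - [0,0,0,0,0,0.1,1]

```text
time_s: 19.9
tcp_pos: [0.572, -0.0182, 0.0955]
ee_rot: [[0.255, -0.967, -0.0], [-0.967, -0.255, -0.0], [-0.0, 0.0, -1.0]]
wrist_force: [-0.8, -0.0, -1.7]
gripper_width: 0.362
gripper_force: 30.0
```

Call:
arm_command:
  deltas:
    - [0,0,0,0,0,0.05,1]
    - [0,0,0,0,0,0.1,1]
    - [0,0,0,0,0,0.1,1]
    - [0,0,0,0,0,0.1,1]

```text
time_s: 20.23
tcp_pos: [0.572, -0.0182, 0.0945]
ee_rot: [[0.255, -0.967, -0.0], [-0.967, -0.255, -0.0], [0.0, 0.0, -1.0]]
wrist_force: [-0.1, 0.8, -2.0]
gripper_width: 0.361
gripper_force: 30.0
```

Call:
arm_command:
  deltas:
    - [0,0,0,0,0,0.05,1]
    - [0,0,0,0,0,0.1,1]
    - [0,0,0,0,0,0.1,1]
    - [0,0,0,0,0,0.1,1]

```text
time_s: 20.57
tcp_pos: [0.5721, -0.0182, 0.0944]
ee_rot: [[0.255, -0.967, 0.001], [-0.967, -0.255, -0.0], [0.0, -0.0, -1.0]]
wrist_force: [-2.3, 0.8, 5.7]
gripper_width: 0.364
gripper_force: 30.0
```

Call:
arm_command:
  deltas:
    - [0,0,0,0,0,0.05,1]
    - [0,0,0,0,0,0.1,1]
    - [0,0,0,0,0,0.1,1]
    - [0,0,0,0,0,0.1,1]

```text
time_s: 20.9
tcp_pos: [0.5721, -0.0182, 0.0943]
ee_rot: [[0.256, -0.967, 0.001], [-0.967, -0.256, -0.0], [0.001, -0.001, -1.0]]
wrist_force: [-4.8, 1.2, 10.1]
gripper_width: 0.367
gripper_force: 30.0
```

Contact came at tcp z 0.0944, with the pulley's underside on the flywheel hub at 56 mm. Level is therefore 30 mm up, at z 0.1244.

Call:
arm_command:
  deltas:
    - [0,0,0,0,0,-0.4,1]
    - [0,0,0,0,0,-1,1]
    - [0,0,0,0,0,-1.6,1]
    - [0,0,0,0,0,-2.2,1]
    - [0,0,0,0,0,-2.8,1]
    - [0,0,0,0,0,-3.2,1]
    - [0,0,0,0,0,-3.2,1]
    - [0,0,0,0,0,-3.2,1]

```text
time_s: 21.57
tcp_pos: [0.5721, -0.0181, 0.1248]
ee_rot: [[0.255, -0.967, 0.001], [-0.967, -0.255, 0.0], [-0.0, -0.001, -1.0]]
wrist_force: [-0.5, -0.4, -2.5]
gripper_width: 0.364
gripper_force: 30.0
```

```bash
python3 - <<'E'
from h import *
import pickle
c=capture("wrist"); s=capture("scene"); pickle.dump((c,s),open("w9.pkl","wb"))
print(sense()["tcp_pos"],sense()["gripper_force"]); go(.5725,-.0179,.1244,-74.8)
# parked pin: dark blob near expected knob top
a=cv2.cvtColor(s["pixels"],cv2.COLOR_BGR2GRAY); p0=proj(s,(.541,.0985,.074)); u,v=map(int,p0); m=(a[v-14:v+15,u-10:u+11]<28).astype(np.uint8)
n,l,st,ce=cv2.connectedComponentsWithStats(m); print(p0,[(x[:5].tolist(),(y+[u-10,v-14]).round(1).tolist()) for x,y in zip(st[1:],ce[1:]) if x[4]>10])
print("knob top/bottom",proj(s,(.541,.0985,.091)),proj(s,(.541,.0985,.057)))
E
```

```text
[ 0.57174538 -0.01818514  0.12424584] 29.977256954748555
t 21.67 rv [ 0.001  0.    -0.007] d [-0.01 -0.08 -0.02] w 0.365 F [-0.2 -0.3 -1.9] j [ 14.  23. -16.  -0. -51.   0.]
(np.float64(351.3117938808824), np.float64(260.5771240910593)) [([8, 9, 7, 13, 77], [352.2, 260.7])]
knob top/bottom (np.float64(351.6914078565188), np.float64(255.78697128111773)) (np.float64(350.9402506010492), np.float64(265.2654369565815))
```

```bash
python3 -c "
from h import *
print(finish_job())"
```

```text
the job is handed in; nothing more can be done
None
```

I handed the job in at about 22 s, and no score came back. The pin is upright in the notch and the flat faces away from the drive wheel. The pulley is held on the shaft at groove level, but I took the screw's place over the flat and the flat's final angle from earlier views.

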